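# Seal a row of snap-cap tubes with one stroke of the fingertips

### The job

The green-capped tubes have finished airing: run your fingertips along the top of that row, from one end to the other, so that every green cap is pushed fully down onto its tube, keeping the fingertips on or just above the caps until the last one is sealed. Use a light touch, and do not lift the rack or push it along the worktop. The white-capped tubes must go on airing, so leave their caps up, and leave everything else where it is.

Things in the scene. Friction and masses are not known exactly. Their poses are not given: they have to be found in the camera images.
- rack_green: aluminium tube block 60 x 168 x 50 mm, 1.5 kg, loose, with a row of six upright 17 mm tubes with domed green two-position snap caps (20 mm diameter). Origin: centre of the underside, on the worktop; z up; tubes at x = 0, y = -60, -36, -12, 12, 36, 60 mm (caps 1 to 6). The row to seal. Crown of a raised cap 114 mm above the worktop, of one pushed fully down 108 mm.
- rack_white: aluminium tube block 60 x 168 x 50 mm, 1.5 kg, loose, with a row of six upright 17 mm tubes with domed white two-position snap caps (20 mm diameter). Origin: centre of the underside, on the worktop; z up; tubes at x = 0, y = -60, -36, -12, 12, 36, 60 mm (caps 1 to 6). Same heights as the green row; these caps stay raised.
- rack_green_end1 (a point): crown of green cap 1 when raised (rack x 0, y -60, z 114 mm). Each cap has an upright skirt of 12 mm and above it a 6 mm dome, sloping at about 38 degrees to a flat crown 5 mm across: a fingertip drawn level along the row at 109 mm rides onto each dome and wedges the cap down. 4 mm gap between caps; caps are smooth and slippery.
- rack_green_end6 (a point): crown of green cap 6 in its raised position (rack x 0, y +60, z 114 mm)
- vial: loose clear vial with a pale screw cap, 36 mm in diameter, 79 mm tall, standing about 75 mm behind the green row (rack +x); origin at the centre of its underside
- forceps: loose steel forceps, 118 mm long, 9 mm high, lying about 60 mm in front of the white row; origin at the centre of the underside, long axis y
- dropper_front: loose amber dropper bottle, 32 mm in diameter, 96 mm tall, standing at the right; origin at the centre of the underside
- dropper_back: a second such dropper bottle, beside the first
- rack_green_cap1 (a joint): how far green cap 1 (rack y = -60 mm) is pushed down, m: 0 raised (vented), 0.006 fully down; sealed beyond 0.004. About 2.5 N moves it, and it stays where it is left.
- rack_green_cap2 (a joint): how far green cap 2 (rack y = -36 mm) is pushed down, m: 0 raised (vented), 0.006 fully down; sealed beyond 0.004. About 2.5 N moves it, and it stays where it is left.
- rack_green_cap3 (a joint): how far green cap 3 (rack y = -12 mm) is pushed down, m: 0 raised (vented), 0.006 fully down; sealed beyond 0.004. About 2.5 N moves it, and it stays where it is left.
- rack_green_cap4 (a joint): how far green cap 4 (rack y = 12 mm) is pushed down, m: 0 raised (vented), 0.006 fully down; sealed beyond 0.004. About 2.5 N moves it, and it stays where it is left.
- rack_green_cap5 (a joint): how far green cap 5 (rack y = 36 mm) is pushed down, m: 0 raised (vented), 0.006 fully down; sealed beyond 0.004. About 2.5 N moves it, and it stays where it is left.
- rack_green_cap6 (a joint): how far green cap 6 (rack y = 60 mm) is pushed down, m: 0 raised (vented), 0.006 fully down; sealed beyond 0.004. About 2.5 N moves it, and it stays where it is left.
- rack_white_cap1 (a joint): how far white cap 1 (rack y = -60 mm) is pushed down, m: 0 raised (vented), 0.006 fully down; sealed beyond 0.004. About 2.5 N moves it, and it stays where it is left.
- rack_white_cap2 (a joint): how far white cap 2 (rack y = -36 mm) is pushed down, m: 0 raised (vented), 0.006 fully down; sealed beyond 0.004. About 2.5 N moves it, and it stays where it is left.
- rack_white_cap3 (a joint): how far white cap 3 (rack y = -12 mm) is pushed down, m: 0 raised (vented), 0.006 fully down; sealed beyond 0.004. About 2.5 N moves it, and it stays where it is left.
- rack_white_cap4 (a joint): how far white cap 4 (rack y = 12 mm) is pushed down, m: 0 raised (vented), 0.006 fully down; sealed beyond 0.004. About 2.5 N moves it, and it stays where it is left.
- rack_white_cap5 (a joint): how far white cap 5 (rack y = 36 mm) is pushed down, m: 0 raised (vented), 0.006 fully down; sealed beyond 0.004. About 2.5 N moves it, and it stays where it is left.
- rack_white_cap6 (a joint): how far white cap 6 (rack y = 60 mm) is pushed down, m: 0 raised (vented), 0.006 fully down; sealed beyond 0.004. About 2.5 N moves it, and it stays where it is left.

How it is judged:
By the outcome, as a careful person would: the job done as asked, in the order asked, and still so for the second after the job is handed in, with the robot touching nothing.
It also fails if it takes over 40 s, if anything falls off the work surface, if the arm or the gripper's body presses on something with over 40 N, if the wrist force passes 120 N, or if a joint passes its speed limit or range.

### The arm

A 6-joint arm with a two-finger parallel gripper is mounted at the origin on a cart in front of the work surface, level with it; the furniture and walls round the work are solid. World frame = base frame: x ahead of the robot, y to its left, z up, the work surface at z = 0. Lengths are in mm, angles in degrees, forces in N, time in s.
With the tool pointing down it reaches from about 350 to 850 mm from the base axis. Payload 8.1 kg.
Tool frame: the origin (TCP) lies between the finger pads; the fingertips stand ahead of it and the grasp point (between the pads) lies 2 mm behind it (nose_length is the z of the fingertips in the tool frame, in mm); z points along the fingers, y is the direction in which the jaws open and shut (so a half turn about z gives the same grasp; the last joint's range is limited). The gripper opens to 85 mm and grips with 20 to 120 N. Pads are 22 mm wide; open, the fingers measure 114 mm over their backs; the gripper's body (76 mm by 85 mm) begins 54 mm behind the grasp point. The pads swing forward as they close: fully open they stand 13 mm farther back than shut.
Start: joints at [-70.669, 7.471, 85.268, -0, 87.261, -4.893], TCP at [246.209, -547.162, 248.292] pointing down, gripper open.
Joint ranges: [-169.43, 169.43], [-51.17, 129.36], [1.28, 143.12], [-76.62, 256.62], [0, 156.53], [-152.29, 152.29]. Speed limits (degrees/s): [136.94, 136.94, 159.86, 180, 180, 180].

### API

Orientations are given as [roll, pitch, yaw] about the fixed x, y, z axes, in that order (R = Rz(yaw) Ry(pitch) Rx(roll)).
In Python, from bench import * gives the robot as it stands.
- The arm moves only by the tool jog_arm, never from a script. Its argument "plan" is a list of rows, each a list of 3 entries, a list of its own where there are three numbers: the turn, a rotation vector about the tool's x, y, z in degrees, then the shift along the tool's x, y, z in m, then the gripper's target within -1 to 1 (fully open at 1, half-way at 0, shut at -1). A call has 1 to 12 rows; each row is the pose to reach, as a shift and turn from the pose commanded when the call began, along the tool's axes at that moment; what a row does not reach only later rows make up. A row lasts 1/8 s, in which the tool goes at most 62.5 mm and 10.7 degrees, less where a joint would pass 70% of its speed; a pose out of reach is approached as far as the arm can. A call with a gripper value outside its range is refused whole. The fingers move at their own pace and stop on an object; "force" is the grip in N (left out, the last holds). Time passes only in rows, so rows that repeat a pose let the fingers close. It gives the time, the measured TCP pose, the force and the opening at its end, in the units of the state.
- sense(): the state, without advancing time (a new reading comes with each control period).
- snapshot(name): name is "side" or "top" or "wrist"; returns (picture, depth): 400x640x3 uint8, blue, green, red; 400x640 float32, mm along the optical axis (not along the pixel's ray), 0 where there is no reading.
- camera_info(name): a dict with "fov_y" (degrees; the focal length in pixels is half the picture's height over the tangent of half this angle, whatever the lens; pixels are square), "cx", "cy" (the principal point, pixels), "origin" and "orientation" of the camera in the world. Camera axes: x right, y down, z forward; pixel columns grow to the right and rows downward; lengths in mm; the calibration is good to about 2 mm. A picture is of the moment at which its call begins: read the wrist's pose just before it. camera_info takes no time and is no camera call; for the wrist camera it gives the pose at the moment of the call.
- hand_in(): hands the job in, once; it reports no verdict.
The state is a dict: "time": time; "joint_pos": joint angles; "qd": joint speeds; "joint_efforts": joint torques, N m; "tool_pos": TCP position; "tcp_rot": TCP orientation; "ft_force": force on the tool from outside, world axes, zero at the start; "wrist_torque": the same for the moment, N m; "finger_gap": finger opening in mm.
Only numpy, scipy, OpenCV 4.12 (cv2) and the standard library are available. Lean on these libraries where they do the work, as an engineer would, in place of code of your own. Each camera call takes 0.05 s, during which the arm holds its last target.

## Working session

There is one attempt and no reset: what is moved stays moved. The work goes in short steps, Python scripts to look and compute and a tool call to move; the robot and the scene stay as the last step left them, time stands still between calls to the robot, and variables do not carry over. Pictures are saved under pics/ and viewed, and the job is handed in when it is done.

Besides the shell and the picture viewer there is one more tool, called after "Call:" as name(argument=value, ...), one argument or row to a line, values as JSON. jog_arm: Moves the arm, as the interface text tells. Its arguments: {"type":"object","properties":{"plan":{"type":"array","items":{"type":"array"}},"force":{"type":"number"}},"required":["plan"]}

```bash
mkdir -p pics
python3 - <<'E'
from bench import *
import cv2
print(sense())
for n in("side","top","wrist"):
    print(n,camera_info(n))
    p,d=snapshot(n); cv2.imwrite(f"pics/{n}0.png",p)
    import numpy as np
    np.save(f"pics/{n}0d.npy",d)
try:
    print(nose_length)
except Exception as e: print(e)
E
ls
```

```text
{'time': 0.0, 'joint_pos': array([-7.06717035e+01,  7.51760504e+00,  8.53315167e+01, -1.32365691e-04,
        8.72624592e+01, -4.89365756e+00]), 'qd': array([-0.06964135, -0.02885428, -0.02383227,  0.01600905, -0.02363731,
        0.02193176]), 'joint_efforts': array([-3.02153899e-05, -5.69407117e+01, -5.00548875e+01, -2.35037869e-04,
        1.49517646e-02,  2.41854877e-05]), 'tool_pos': array([ 245.9969905 , -546.65707859,  247.19694553]), 'tcp_rot': array([-1.79888815e+02, -9.38686903e-03,  2.42219514e+01]), 'ft_force': array([-0.1636175 , -0.34509416,  0.67150045]), 'wrist_torque': array([-0.01510247,  0.00444947,  0.0101911 ]), 'finger_gap': 85.55193100633339}
side {'fov_y': 51.662268160755985, 'cx': 320.6859766939698, 'cy': 202.25177540086415, 'origin': array([345.82024779, 659.40582967, 637.86094192]), 'orientation': array([-123.55883623,   -0.8791466 , -165.48443868])}
top {'fov_y': 51.640486684080045, 'cx': 325.6141561160762, 'cy': 199.03944318566377, 'origin': array([ 312.50469385,  -95.54654193, 1179.93144267]), 'orientation': array([-1.68736762e+02,  1.52288210e-01, -9.12979473e+01])}
wrist {'fov_y': 65.32230246800455, 'cx': 318.28072393001634, 'cy': 196.58747765385203, 'origin': array([ 307.35712299, -519.73465287,  373.05706366]), 'orientation': array([ 1.64949259e+02,  4.74562242e-02, -6.58443064e+01])}
17.0
pics
```

View pics/top0.png

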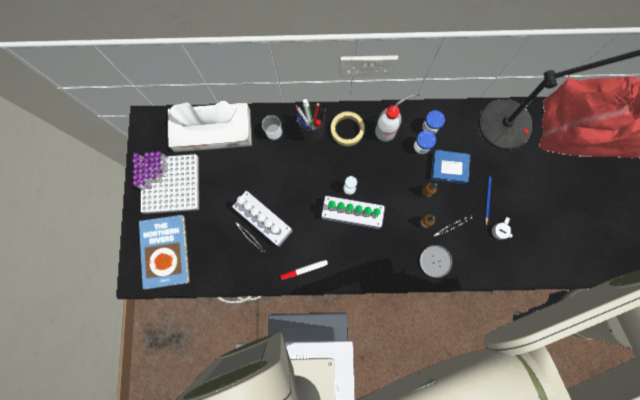

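View pics/side0.png

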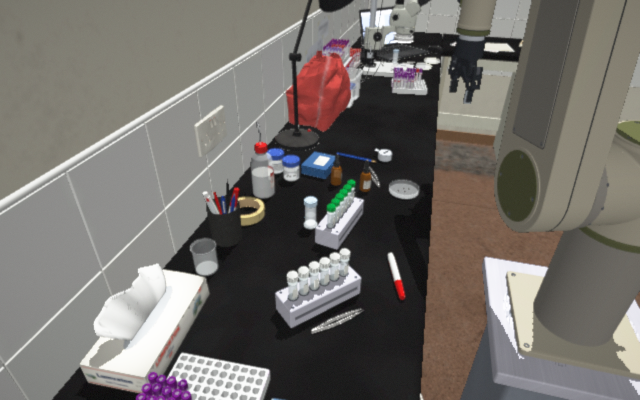

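View pics/wrist0.png

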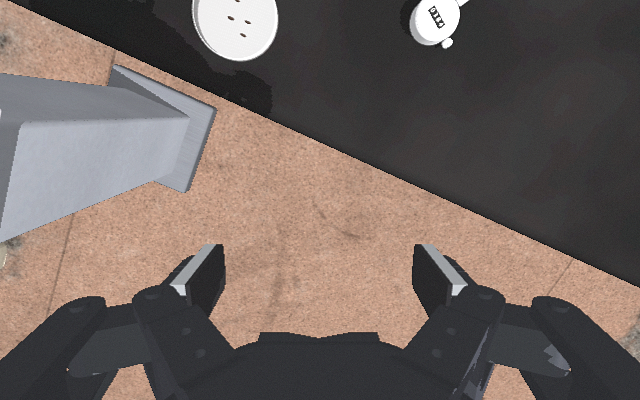

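The top view shows the green row at about (332–380, 206–212), the vial at (350,185) and the white row at (240–285, 198–235). The side view shows the green caps from about (330,210) to (351,185).

```bash
cat > h.py <<'E'
import numpy as np, cv2
from scipy.spatial.transform import Rotation as R
def cam(i,s=(400,640)):
    f=200/np.tan(np.radians(i["fov_y"]/2)); return f,R.from_euler('xyz',i["orientation"],degrees=True).as_matrix(),np.array(i["origin"])
def ray(i,uv):
    f,Rm,o=cam(i); d=np.array([(uv[0]-i["cx"])/f,(uv[1]-i["cy"])/f,1.]); return o,Rm@d
def plane(i,uv,z):
    o,d=ray(i,uv); return o+d*(z-o[2])/d[2]
def pt(i,uv,dep):
    o,d=ray(i,uv); return o+d*dep
def green(p):
    h=cv2.cvtColor(p,cv2.COLOR_BGR2HSV); return cv2.inRange(h,(50,110,50),(80,255,255))
E
python3 - <<'E'
from bench import *
from h import *
for n in("top","side"):
    p=cv2.imread(f"pics/{n}0.png"); d=np.load(f"pics/{n}0d.npy"); i=camera_info(n)
    m=green(p)
    k,l,s,c=cv2.connectedComponentsWithStats(m)
    for j in range(1,k):
        if s[j,4]>8:
            print(n,s[j],c[j].round(1),"plane108",plane(i,c[j],108).round(1),"depthpt",pt(i,c[j],d[int(round(c[j][1])),int(round(c[j][0]))]).round(1))
    x=[300,150,100,100] if n=="top" else [290,160,110,110]
    cr=p[x[1]:x[1]+x[3],x[0]:x[0]+x[2]]
    cv2.imwrite(f"pics/{n}crop.png",cv2.resize(cr,None,fx=5.4,fy=5.4,interpolation=0))
E
```

```text
top [329 201   6   7  38] [331.5 204. ] plane108 [ 512.3 -112.8  108. ] depthpt [ 511.1 -112.7  114.2]
top [337 202   8   7  39] [340.6 205.4] plane108 [ 508.  -136.5  108. ] depthpt [ 507.  -136.3  113. ]
top [346 204   8   7  41] [349.4 207. ] plane108 [ 503.1 -159.7  108. ] depthpt [ 501.8 -159.3  115.2]
top [355 205   7   8  40] [358.2 208.6] plane108 [ 498.4 -182.6  108. ] depthpt [ 497.4 -182.2  113.5]
top [364 207   8   7  43] [367.4 210.1] plane108 [ 493.8 -206.8  108. ] depthpt [ 493.3 -206.5  110.8]
top [373 208   7   8  39] [376.2 211.5] plane108 [ 489.5 -229.5  108. ] depthpt [ 489.3 -229.4  109.2]
side [326 179  30  33 340] [340.3 195. ] plane108 [ 500.9 -159.3  108. ] depthpt [ 499.8 -153.3  111.9]
```

View pics/topcrop.png

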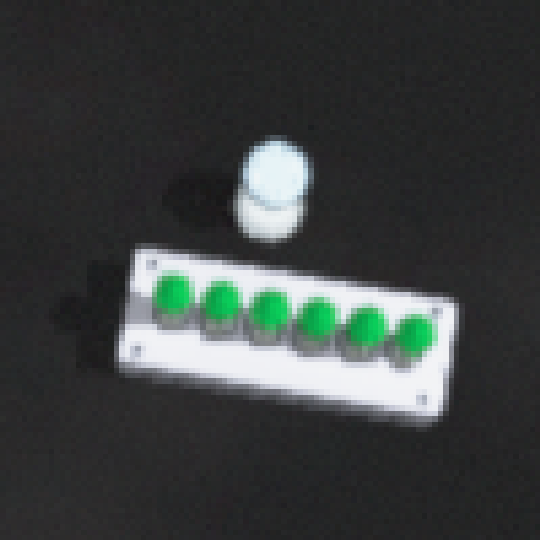

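View pics/sidecrop.png

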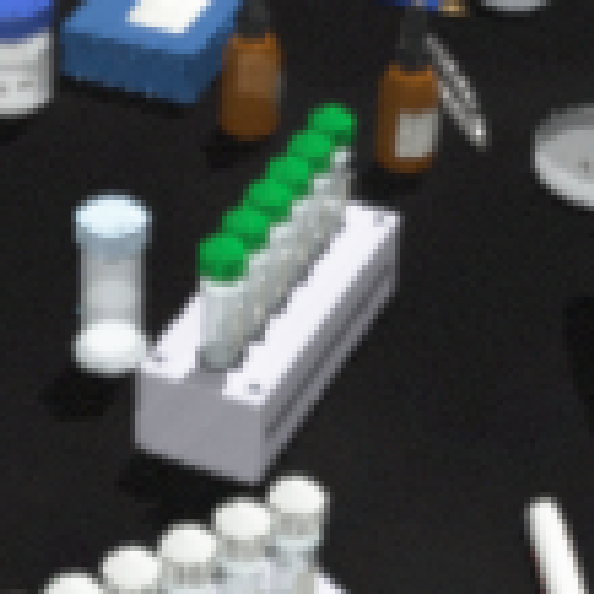

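Call:
jog_arm(
  plan=[
    [[0, 0, 4], [0.04, -0.02, 0.0], -1],
    [[0, 0, 8], [0.08, -0.04, 0.0], -1],
    [[0, 0, 12], [0.12, -0.06, 0.0], -1],
    [[0, 0, 16], [0.16, -0.08, 0.0], -1],
    [[0, 0, 20], [0.2, -0.1, 0.02], -1],
    [[0, 0, 24], [0.24, -0.12, 0.04], -1],
    [[0, 0, 28], [0.28, -0.14, 0.06], -1],
    [[0, 0, 32], [0.31, -0.155, 0.07], -1],
    [[0, 0, 35.3], [0.335, -0.1655, 0.078], -1],
    [[0, 0, 35.3], [0.335, -0.1655, 0.078], -1],
    [[0, 0, 35.3], [0.335, -0.1655, 0.078], -1],
    [[0, 0, 35.3], [0.335, -0.1655, 0.078], -1],
  ],
  force=20,
)

```text
time: 1.65
tool_pos: [483.4, -259.6, 170.7]
tcp_rot: [180.0, -0.0, -11.1]
ft_force: [-0.4, 0.2, 0.8]
finger_gap: -0.3
```

Run:
```python
from bench import *
from h import *
for n in("wrist","side","top"):
    i=camera_info(n);p,d=snapshot(n); cv2.imwrite(f"pics/{n}1.png",p); np.save(f"pics/{n}1d.npy",d)
    m=green(p)
    k,l,s,c=cv2.connectedComponentsWithStats(m)
    print(n,i)
    for j in range(1,k):
        if s[j,4]>8:
            print(n,s[j],c[j].round(1),plane(i,c[j],108).round(1),plane(i,c[j],111).round(1),pt(i,c[j],d[int(round(c[j][1])),int(round(c[j][0]))]).round(1))
print(sense())
p=cv2.imread("pics/side1.png");cv2.imwrite("pics/side1c.png",cv2.resize(p[130:270,250:410],None,fx=4.2,fy=4.2))
```

```text
wrist {'fov_y': 65.32230246800455, 'cx': 318.28072393001634, 'cy': 196.58747765385203, 'origin': array([ 549.20652491, -272.05590251,  296.41203267]), 'orientation': array([ 1.64986984e+02, -4.63779312e-02, -1.01176895e+02])}
wrist [  67  199  150   35 3928] [140.1 216.4] [ 508.8 -148.7  108. ] [ 509.5 -150.7  111. ] [ 507.6 -144.9  102.2]
wrist [218 200  34  34 860] [234.4 216.7] [ 497.  -207.5  108. ] [ 497.8 -208.5  111. ] [ 498.2 -209.   112.5]
wrist [255 201  33  34 832] [270.8 217.1] [ 492.2 -230.2  108. ] [ 493.1 -230.8  111. ] [ 493.4 -231.   112. ]
side {'fov_y': 51.662268160755985, 'cx': 320.6859766939698, 'cy': 202.25177540086415, 'origin': array([345.82024779, 659.40582967, 637.86094192]), 'orientation': array([-123.55883623,   -0.8791466 , -165.48443868])}
side [326 179  30  33 325] [340.3 195.2] [ 500.7 -158.2  108. ] [ 499.8 -153.5  111. ] [ 499.6 -152.3  111.8]
top {'fov_y': 51.640486684080045, 'cx': 325.6141561160762, 'cy': 199.03944318566377, 'origin': array([ 312.50469385,  -95.54654193, 1179.93144267]), 'orientation': array([-1.68736762e+02,  1.52288210e-01, -9.12
[... 428 characters left out ...]
 490.1 -229.7  112.1]
{'time': 1.8, 'joint_pos': array([-3.35710244e+01,  2.40179917e+00,  9.88574336e+01, -5.48307213e-03,
        7.87131979e+01,  6.75546985e+01]), 'qd': array([ 0.23732451,  0.02055181, -0.02622812,  0.01102705,  0.07192923,
        0.07037099]), 'joint_efforts': array([ 5.35207882e-02, -5.05236983e+01, -4.83286929e+01,  1.76966846e-04,
        3.54735539e-04, -1.37307169e-02]), 'tool_pos': array([ 483.51931387, -259.48653268,  170.61091148]), 'tcp_rot': array([ 1.79984504e+02, -2.34275823e-02, -1.11246478e+01]), 'ft_force': array([ 0.31390759, -0.06007039, -0.0720729 ]), 'wrist_torque': array([-0.01244453,  0.00970969,  0.05555617]), 'finger_gap': -0.0015260485275548738}
```

View pics/wrist1.png

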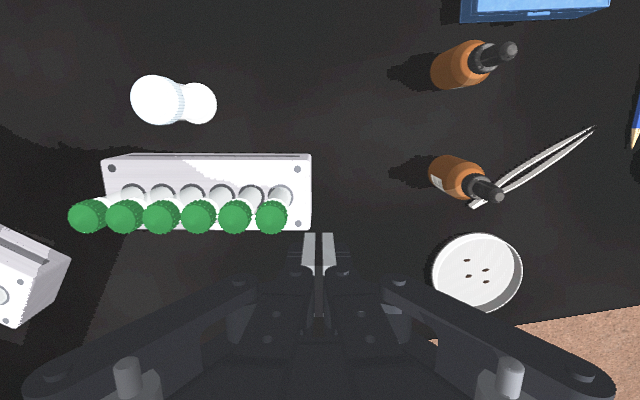

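View pics/side1c.png

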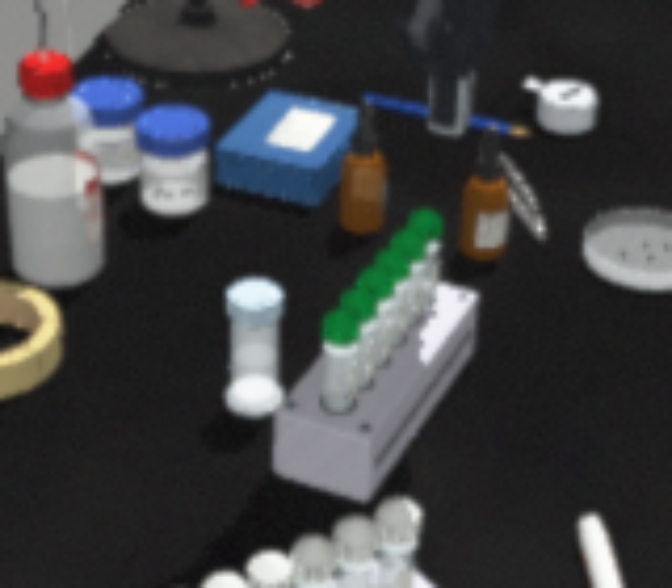

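Wrist view: green caps from (88,217) to (271,217), shut fingertips at (302–334, 235), about 15 mm thick along the row. Next I check the fingertip height from depth.

Run:
```python
from bench import *
from h import *
i=camera_info("wrist"); d=np.load("pics/wrist1d.npy")
for v in (232,235,238,245,255,265,270):
    print(v,[pt(i,(u,v),d[v,u]).round(1).tolist() for u in (303,308,318,328,333)])
# caps: highest points
p=cv2.imread("pics/wrist1.png"); m=green(p)
ys,xs=np.nonzero(m); P=np.array([pt(i,(u,v),d[v,u]) for u,v in zip(xs,ys)])
ax=np.array([np.sin(np.radians(11.1)),np.cos(np.radians(11.1))]); s=P[:,:2]@ax
print("ztop pct",np.percentile(P[:,2],[50,90,97]))
q=P[P[:,2]>np.percentile(P[:,2],80)]; print(np.histogram(q[:,:2]@ax,30))
for k in range(6):
    u0=[271,234,198,161,125,88][k]
    f=P[(abs(xs-u0)<15)&(P[:,2]>112)]; print(k+1,len(f),f.mean(0).round(1))
# white caps
t=camera_info("top"); p=cv2.imread("pics/top0.png")
for uv in [(245,198),(285,232),(278,226)]: print(plane(t,uv,110).round(0))
```

```text
232 [[437.8, -234.3, -0.1], [496.4, -256.6, 157.0], [495.7, -261.3, 157.6], [494.6, -265.9, 157.2], [431.7, -264.1, -0.6]]
235 [[434.8, -233.7, 0.4], [496.7, -256.8, 161.7], [495.9, -261.3, 161.9], [495.3, -265.9, 162.5], [428.2, -263.5, -1.3]]
238 [[431.9, -233.1, 1.3], [496.6, -256.9, 165.1], [495.9, -261.3, 165.5], [494.8, -265.7, 165.0], [494.3, -267.9, 164.8]]
245 [[493.5, -253.9, 164.5], [496.3, -257.0, 172.2], [496.0, -261.4, 173.5], [494.6, -265.5, 172.2], [494.7, -267.6, 173.2]]
255 [[497.2, -255.5, 183.1], [496.9, -257.5, 183.3], [495.9, -261.3, 182.8], [495.1, -265.2, 182.8], [494.5, -267.2, 182.4]]
265 [[496.4, -255.7, 190.2], [496.2, -257.6, 190.5], [496.3, -261.4, 192.0], [495.4, -265.0, 191.8], [495.0, -266.8, 191.7]]
270 [[497.6, -256.2, 196.3], [497.2, -258.0, 196.3], [493.9, -260.9, 191.2], [496.2, -265.0, 196.9], [495.6, -266.7, 196.5]]
ztop pct [108.67961863 112.30981306 113.36227263]
(array([ 30,   0,   0,   0,   1, 107,  90,   2,   0,  18, 101,  33,   0,
         0,  54,  92,   6,   0,  24, 143,  82,   1,   0,  40, 126,  20,
         0,   1,  72,  81]), array([-161.10460142, -155.94544125, -150.78628108, -145.62712091,
       -140.46796074, -135.30880057, -130.1496404 , -124.99048023,
       -119.83132006, -114.67215989, -109.51299972, -104.35383955,
        -99.19467938,  -94.03551921,  -88.87635904,  -83.71719887,
        -78.5580387 ,  -73.39887853,  -68.23971836,  -63.08055819,
        -57.92139802,  -52.76223785,  -47.60307768,  -42.44391751,
        -37.28475734,  -32.12559717,  -26.966437  ,  -21.80727683,
        -16.64811666,  -11.48895649,   -6.32979632]))
1 135 [ 492.8 -230.6  118.4]
2 98 [ 499.5 -210.8  125.8]
3 90 [ 502.6 -186.4  120.9]
4 159 [ 506.2 -162.1  117.8]
5 110 [ 511.9 -143.3  122.9]
6 78 [ 516.1 -118.9  119.8]
[533. 115. 110.]
[441.  10. 110.]
[457.  28. 110.]
```

Call:
jog_arm(
  plan=[
    [[0, 0, 0], [0.0025, -0.014, 0.01], -1],
    [[0, 0, 0], [0.0025, -0.027, 0.022], -1],
    [[0, 0, 0], [0.0025, -0.027, 0.032], -1],
    [[0, 0, 0], [0.0025, -0.027, 0.037], -1],
    [[0, 0, 0], [0.0025, -0.027, 0.037], -1],
    [[0, 0, 0], [0.0025, -0.027, 0.037], -1],
  ],
)

```text
time: 2.55
tool_pos: [491.6, -233.1, 133.7]
tcp_rot: [180.0, -0.0, -11.1]
ft_force: [0.2, 0.3, -0.3]
finger_gap: 0.2
```

Run:
```python
from bench import *
from h import *
s=sense();print(s["tool_pos"],s["ft_force"],s["time"])
i=camera_info("wrist");p,d=snapshot("wrist"); cv2.imwrite("pics/w2.png",p)
p,d=snapshot("side");cv2.imwrite("pics/s2.png",cv2.resize(p[150:250,290:400],None,fx=5.4,fy=5.4))
```

```text
[ 491.62875616 -233.1342518   133.68632734] [ 0.19174704  0.27492655 -0.25233594] 2.55
```

View pics/w2.png

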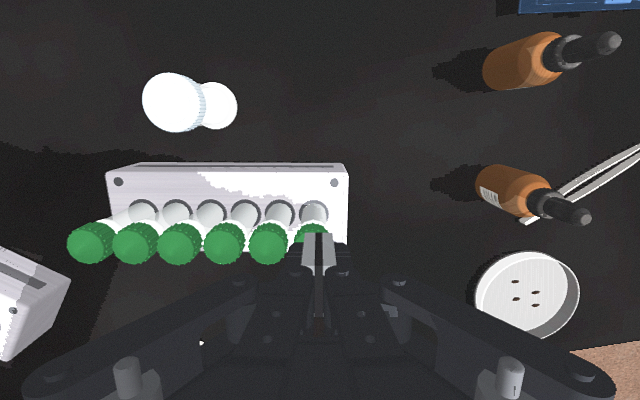

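View pics/s2.png

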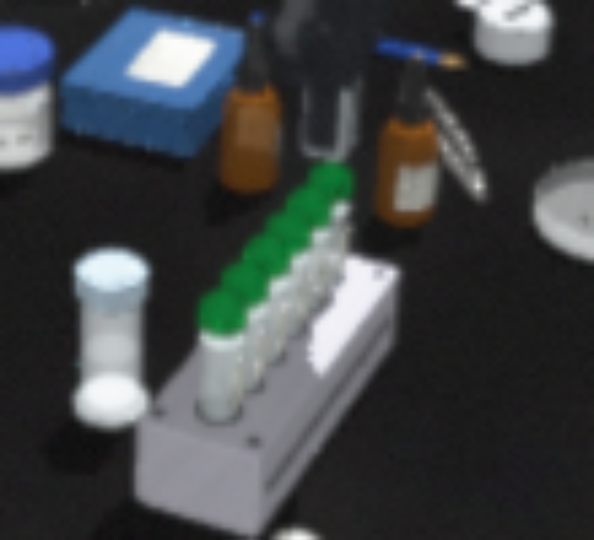

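The fingertips are over cap 1 (wrist ~(313,240)), as intended. I go down 4 mm and read the force.

Call:
jog_arm(
  plan=[
    [[0, 0, 0], [0, 0, 0.001], -1],
    [[0, 0, 0], [0, 0, 0.002], -1],
    [[0, 0, 0], [0, 0, 0.003], -1],
    [[0, 0, 0], [0, 0, 0.004], -1],
    [[0, 0, 0], [0, 0, 0.004], -1],
  ],
)

```text
time: 3.28
tool_pos: [491.5, -232.8, 129.4]
tcp_rot: [180.0, -0.0, -11.1]
ft_force: [-0.2, -0.1, 2.1]
finger_gap: -0.1
```

Call:
jog_arm(
  plan=[
    [[0, 0, 0], [0, 0, 0.001], -1],
    [[0, 0, 0], [0, 0, 0.002], -1],
    [[0, 0, 0], [0, 0, 0.002], -1],
  ],
)

```text
time: 3.65
tool_pos: [491.5, -232.8, 127.2]
tcp_rot: [180.0, -0.0, -11.1]
ft_force: [-0.1, 0.3, 1.7]
finger_gap: -0.1
```

Call:
jog_arm(
  plan=[
    [[0, 0, 0], [0, 0, 0.001], -1],
    [[0, 0, 0], [0, 0, 0.0015], -1],
    [[0, 0, 0], [0, 0, 0.0015], -1],
  ],
)

```text
time: 4.03
tool_pos: [491.5, -232.8, 125.7]
tcp_rot: [180.0, 0.0, -11.1]
ft_force: [-0.9, 0.5, 1.6]
finger_gap: 0.0
```

Run:
```python
from bench import *
from h import *
s=sense();print(s["tool_pos"],s["ft_force"],s["time"])
p,d=snapshot("wrist"); cv2.imwrite("pics/w3.png",p)
p,d=snapshot("side");cv2.imwrite("pics/s3.png",cv2.resize(p[150:250,290:400],None,fx=5.4,fy=5.4))
s=sense();print(s["tool_pos"],s["ft_force"],s["time"])
```

```text
[ 491.45511043 -232.76431197  125.74571482] [-0.91033636  0.53596673  1.56773985] 4.025
[ 491.46173587 -232.77906236  125.76267365] [-0.50858922  0.04621049  0.73097373] 4.125
```

View pics/s3.png

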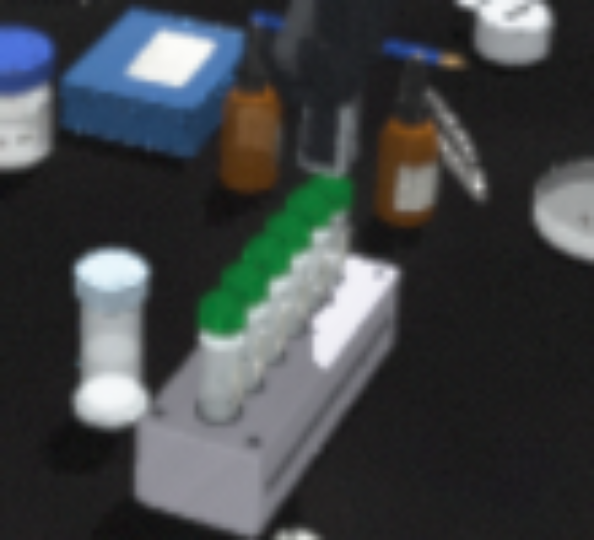

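Call:
jog_arm(
  plan=[
    [[0, 0, 0], [0, -0.002, 0], -1],
    [[0, 0, 0], [0, -0.004, 0], -1],
    [[0, 0, 0], [0, -0.006, 0], -1],
    [[0, 0, 0], [0, -0.008, 0], -1],
    [[0, 0, 0], [0, -0.01, 0], -1],
    [[0, 0, 0], [0, -0.012, 0], -1],
    [[0, 0, 0], [0, -0.014, 0], -1],
    [[0, 0, 0], [0, -0.016, 0], -1],
  ],
)

```text
time: 5.12
tool_pos: [494.6, -217.8, 126.1]
tcp_rot: [179.9, -0.0, -11.1]
ft_force: [-1.6, -5.5, 2.4]
finger_gap: 0.2
```

Call:
jog_arm(
  plan=[
    [[0, 0, 0], [0, -0.002, 0], -1],
    [[0, 0, 0], [0, -0.004, 0], -1],
    [[0, 0, 0], [0, -0.006, 0], -1],
    [[0, 0, 0], [0, -0.008, 0], -1],
    [[0, 0, 0], [0, -0.01, 0], -1],
    [[0, 0, 0], [0, -0.011, 0], -1],
  ],
)

```text
time: 5.88
tool_pos: [496.7, -206.1, 125.7]
tcp_rot: [-180.0, 0.0, -11.1]
ft_force: [-0.2, -0.5, 2.3]
finger_gap: -0.2
```

Run:
```python
from bench import *
from h import *
s=sense();print(s["tool_pos"],s["ft_force"],s["time"])
p,d=snapshot("wrist"); cv2.imwrite("pics/w4.png",p)
p,d=snapshot("side");cv2.imwrite("pics/s4.png",cv2.resize(p[150:250,290:400],None,fx=5.4,fy=5.4))
```

```text
[ 496.65207536 -206.05360769  125.74551852] [-0.17815961 -0.5041575   2.26042573] 5.875
```

View pics/w4.png

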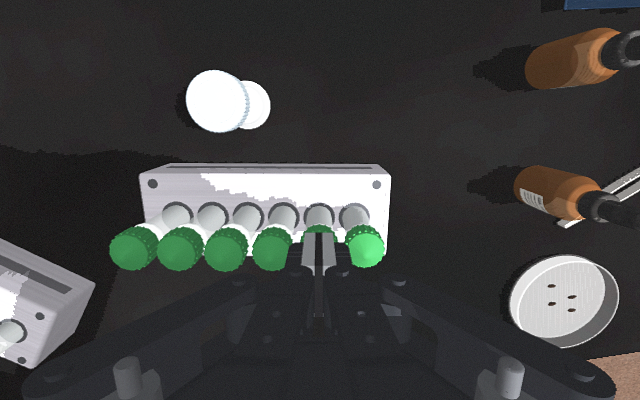

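View pics/s4.png

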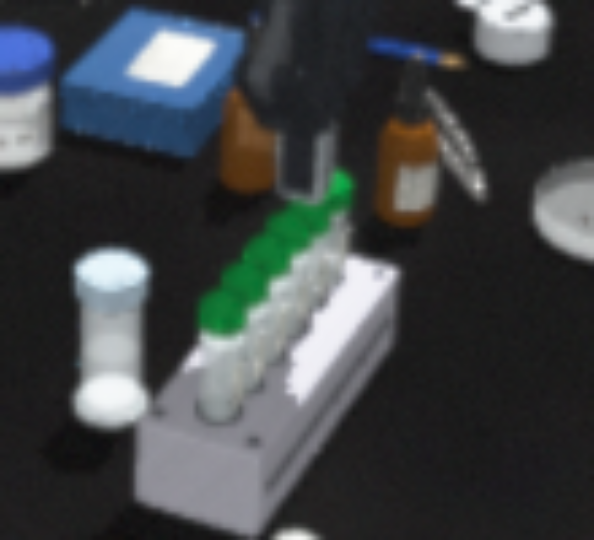

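The rack is unmoved: its front corners sit at the same pixels, (135,500) and (400,270), in the side crop. Caps 1 and 2 are down. I carry on level, a bit slower.

Call:
jog_arm(
  plan=[
    [[0, 0, 0], [0, -0.0015, 0], -1],
    [[0, 0, 0], [0, -0.003, 0], -1],
    [[0, 0, 0], [0, -0.0045, 0], -1],
    [[0, 0, 0], [0, -0.006, 0], -1],
    [[0, 0, 0], [0, -0.0075, 0], -1],
    [[0, 0, 0], [0, -0.009, 0], -1],
    [[0, 0, 0], [0, -0.0105, 0], -1],
    [[0, 0, 0], [0, -0.012, 0], -1],
    [[0, 0, 0], [0, -0.0135, 0], -1],
    [[0, 0, 0], [0, -0.015, 0], -1],
  ],
)

```text
time: 7.22
tool_pos: [499.7, -192.6, 126.3]
tcp_rot: [179.9, -0.1, -11.1]
ft_force: [-1.4, -5.0, 3.2]
finger_gap: 0.0
```

Call:
jog_arm(
  plan=[
    [[0, 0, 0], [0, -0.0015, 0], -1],
    [[0, 0, 0], [0, -0.003, 0], -1],
    [[0, 0, 0], [0, -0.0045, 0], -1],
    [[0, 0, 0], [0, -0.006, 0], -1],
    [[0, 0, 0], [0, -0.0075, 0], -1],
    [[0, 0, 0], [0, -0.009, 0], -1],
  ],
)

```text
time: 7.98
tool_pos: [501.2, -182.5, 125.8]
tcp_rot: [-180.0, 0.0, -11.1]
ft_force: [-0.5, -0.5, 3.4]
finger_gap: -0.0
```

Run:
```python
from bench import *
from h import *
s=sense();print(s["tool_pos"],s["ft_force"],s["time"])
p,d=snapshot("wrist"); cv2.imwrite("pics/w5.png",p)
p,d=snapshot("side");cv2.imwrite("pics/s5.png",cv2.resize(p[150:250,290:400],None,fx=5.4,fy=5.4))
```

```text
[ 501.24382185 -182.54162141  125.75606529] [-0.48458792 -0.52447995  3.412517  ] 7.975
```

View pics/s5.png

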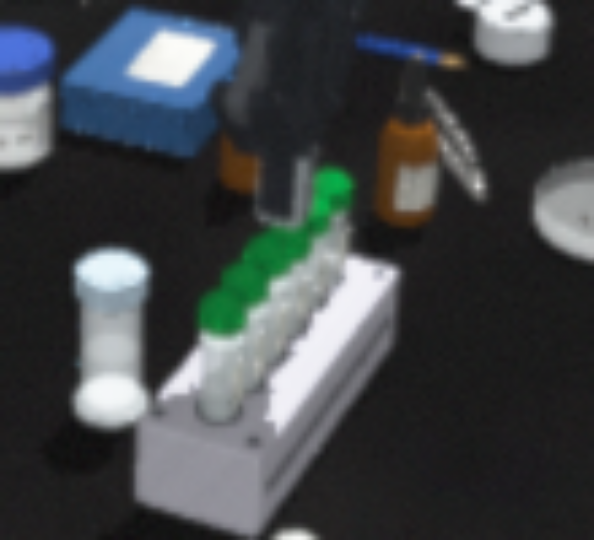

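View pics/w5.png

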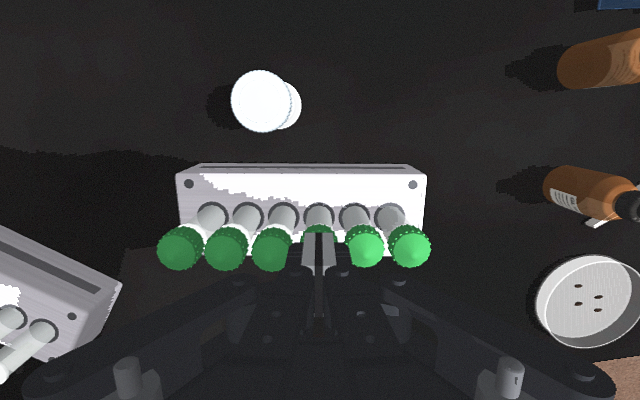

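Caps 1–3 are down and the rack is at the same pixels. Same again for caps 4–6.

Call:
jog_arm(
  plan=[
    [[0, 0, 0], [0, -0.002, 0], -1],
    [[0, 0, 0], [0, -0.004, 0], -1],
    [[0, 0, 0], [0, -0.006, 0], -1],
    [[0, 0, 0], [0, -0.008, 0], -1],
    [[0, 0, 0], [0, -0.01, 0], -1],
    [[0, 0, 0], [0, -0.012, 0], -1],
    [[0, 0, 0], [0, -0.0135, 0], -1],
    [[0, 0, 0], [0, -0.015, 0], -1],
    [[0, 0, 0], [0, -0.0165, 0], -1],
    [[0, 0, 0], [0, -0.0185, 0], -1],
    [[0, 0, 0], [0, -0.021, 0], -1],
    [[0, 0, 0], [0, -0.024, 0], -1],
  ],
)

```text
time: 9.57
tool_pos: [505.9, -158.8, 125.7]
tcp_rot: [-180.0, 0.0, -11.1]
ft_force: [0.7, -1.0, 3.0]
finger_gap: -0.1
```

Call:
jog_arm(
  plan=[
    [[0, 0, 0], [0, -0.002, 0], -1],
    [[0, 0, 0], [0, -0.004, 0], -1],
    [[0, 0, 0], [0, -0.006, 0], -1],
    [[0, 0, 0], [0, -0.008, 0], -1],
    [[0, 0, 0], [0, -0.01, 0], -1],
    [[0, 0, 0], [0, -0.012, 0], -1],
    [[0, 0, 0], [0, -0.0135, 0], -1],
    [[0, 0, 0], [0, -0.015, 0], -1],
    [[0, 0, 0], [0, -0.0165, 0], -1],
    [[0, 0, 0], [0, -0.0185, 0], -1],
    [[0, 0, 0], [0, -0.021, 0], -1],
    [[0, 0, 0], [0, -0.024, 0], -1],
  ],
)

```text
time: 11.08
tool_pos: [510.5, -135.3, 125.8]
tcp_rot: [-180.0, -0.0, -11.1]
ft_force: [-0.0, -1.1, 2.1]
finger_gap: 0.0
```

Run:
```python
from bench import *
from h import *
s=sense();print(s["tool_pos"],s["ft_force"],s["time"])
p,d=snapshot("wrist"); cv2.imwrite("pics/w6.png",p)
p,d=snapshot("side");cv2.imwrite("pics/s6.png",cv2.resize(p[150:250,290:400],None,fx=5.4,fy=5.4))
```

```text
[ 510.54366904 -135.29595755  125.82778762] [-0.02561298 -1.06110285  2.08841484] 11.075
```

View pics/s6.png

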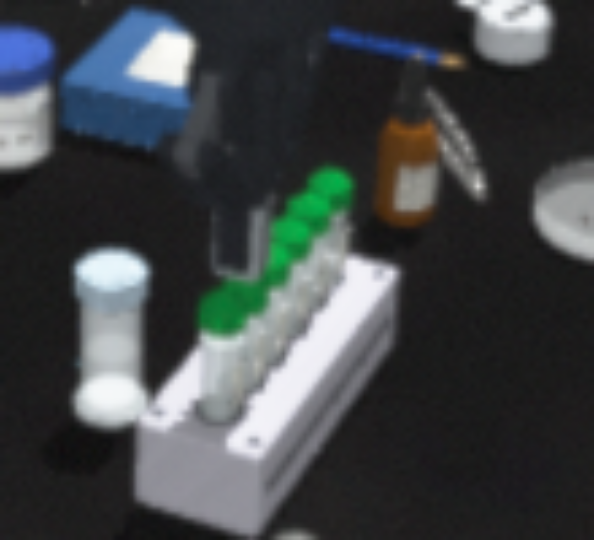

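View pics/w6.png

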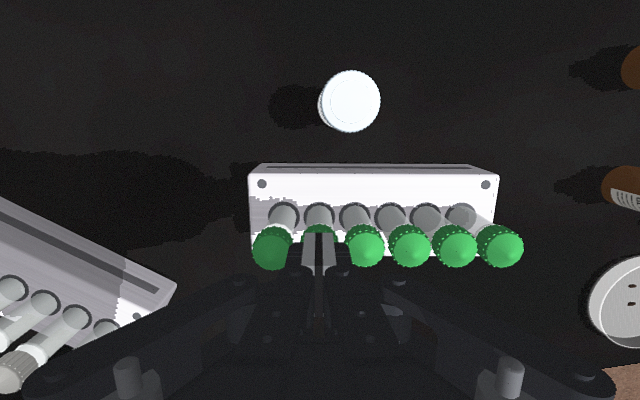

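Call:
jog_arm(
  plan=[
    [[0, 0, 0], [0, -0.002, 0], -1],
    [[0, 0, 0], [0, -0.004, 0], -1],
    [[0, 0, 0], [0, -0.006, 0], -1],
    [[0, 0, 0], [0, -0.008, 0], -1],
    [[0, 0, 0], [0, -0.01, 0], -1],
    [[0, 0, 0], [0, -0.012, 0], -1],
    [[0, 0, 0], [0, -0.0135, 0], -1],
    [[0, 0, 0], [0, -0.015, 0], -1],
    [[0, 0, 0], [0, -0.0165, 0], -1],
    [[0, 0, 0], [0, -0.0185, 0], -1],
    [[0, 0, 0], [0, -0.021, 0], -1],
    [[0, 0, 0], [0, -0.024, 0], -1],
  ],
)

```text
time: 12.68
tool_pos: [515.1, -111.7, 125.8]
tcp_rot: [-180.0, -0.0, -11.1]
ft_force: [-0.4, -0.5, 3.4]
finger_gap: -0.2
```

Call:
jog_arm(
  plan=[
    [[0, 0, 0], [0, -0.0015, 0], -1],
    [[0, 0, 0], [0, -0.003, 0], -1],
    [[0, 0, 0], [0, -0.003, 0], -1],
  ],
)

```text
time: 13.05
tool_pos: [515.7, -108.9, 125.8]
tcp_rot: [-180.0, 0.0, -11.1]
ft_force: [-0.5, -0.6, 2.4]
finger_gap: -0.1
```

Run:
```python
from bench import *
from h import *
s=sense();print(s["tool_pos"],s["ft_force"],s["time"])
p,d=snapshot("wrist"); cv2.imwrite("pics/w7.png",p)
p,d=snapshot("side");cv2.imwrite("pics/s7.png",cv2.resize(p[150:250,290:400],None,fx=5.4,fy=5.4))
```

```text
[ 515.66827894 -108.89092869  125.78013839] [-0.52002244 -0.62807401  2.36554635] 13.05
```

View pics/s7.png

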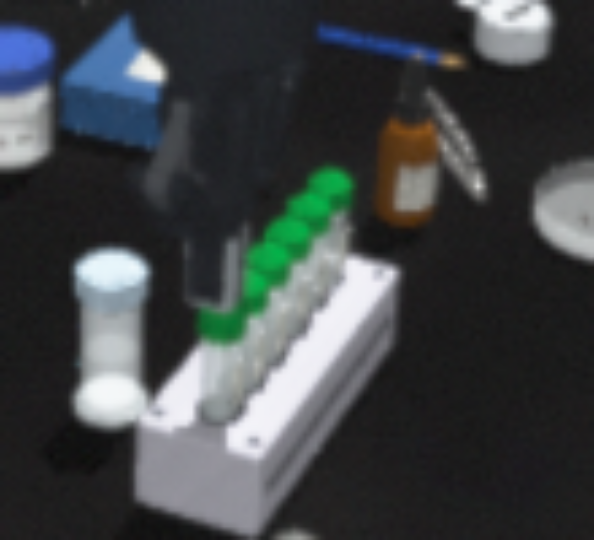

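View pics/w7.png

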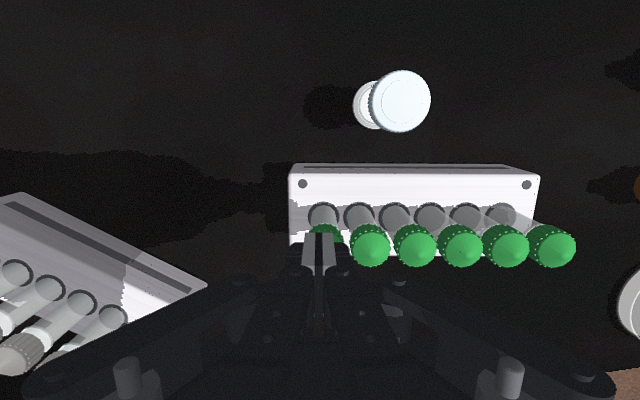

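All six caps are down. I lift straight up, then move away to check.

Call:
jog_arm(
  plan=[
    [[0, 0, 0], [0, 0, -0.01], -1],
    [[0, 0, 0], [0, 0, -0.03], -1],
    [[0, 0, 0], [0, 0, -0.06], -1],
    [[0, 0, 0], [0, 0.02, -0.09], -1],
    [[0, 0, 0], [-0.03, 0.05, -0.1], -1],
    [[0, 0, 0], [-0.06, 0.06, -0.1], -1],
    [[0, 0, 0], [-0.09, 0.06, -0.1], -1],
    [[0, 0, 0], [-0.1, 0.06, -0.1], -1],
    [[0, 0, 0], [-0.1, 0.06, -0.1], -1],
    [[0, 0, 0], [-0.1, 0.06, -0.1], -1],
  ],
)

```text
time: 14.4
tool_pos: [406.7, -148.8, 226.1]
tcp_rot: [180.0, -0.0, -11.1]
ft_force: [0.4, -0.1, -0.3]
finger_gap: -0.0
```

Run:
```python
from bench import *
from h import *
i=camera_info("wrist");p,d=snapshot("wrist"); cv2.imwrite("pics/w8.png",p)
m=cv2.erode(green(p),np.ones((3,3)))
k,l,s,c=cv2.connectedComponentsWithStats(m)
for j in range(1,k):
    if s[j,4]>50:
        ys,xs=np.nonzero(l==j); P=np.array([pt(i,(u,v),d[v,u]) for u,v in zip(xs,ys)])
        cc=P[np.hypot(*(P[:,:2]-P[:,:2].mean(0)).T)<3]
        print(c[j].round(0),s[j,4],"z centre",np.median(cc[:,2]).round(1),"xy",P[:,:2].mean(0).round(1),"p95",np.percentile(P[:,2],95).round(1))
a=cv2.imread("pics/side0.png");p,d=snapshot("side");cv2.imwrite("pics/s8.png",p)
print(cv2.phaseCorrelate(np.float32(cv2.cvtColor(a,6)[230:252,310:368]),np.float32(cv2.cvtColor(p,6)[230:252,310:368])))
cv2.imwrite("pics/s8c.png",np.hstack([cv2.resize(x[160:335,260:375],None,fx=3.3,fy=3.3) for x in(a,p)]))
print(sense()["time"],sense()["ft_force"])
```

```text
[243.  70.] 539 z centre 108.2 xy [ 512.4 -113.4] p95 109.1
[275.  70.] 505 z centre 108.6 xy [ 508.3 -135.8] p95 108.9
[307.  70.] 490 z centre 108.5 xy [ 503.5 -158.7] p95 109.1
[338.  71.] 498 z centre 108.4 xy [ 498.9 -181.6] p95 109.0
[370.  71.] 515 z centre 108.4 xy [ 494.4 -204.4] p95 108.9
[402.  71.] 551 z centre 108.2 xy [ 489.8 -227.3] p95 108.8
((-0.11941604190599975, 0.18823341677044603), 0.8673997973402341)
14.5 [ 0.733145   -0.43911809  0.19239044]
```

View pics/s8c.png

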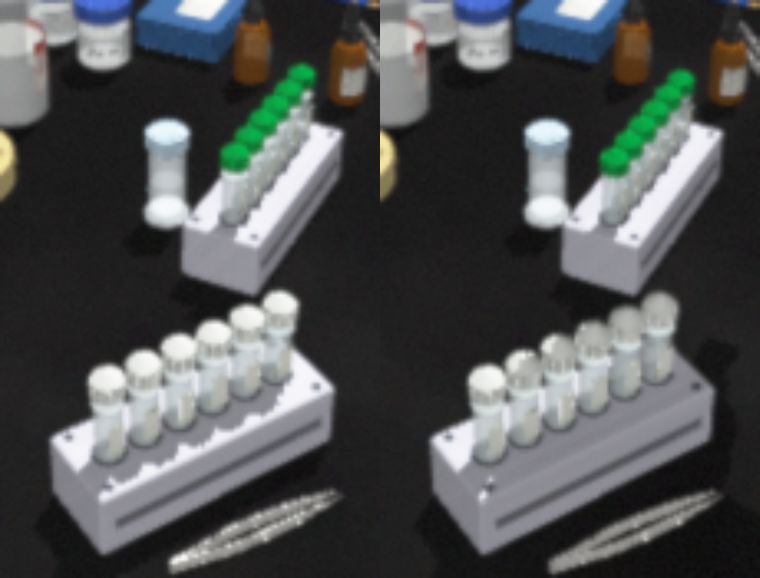

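View pics/w8.png

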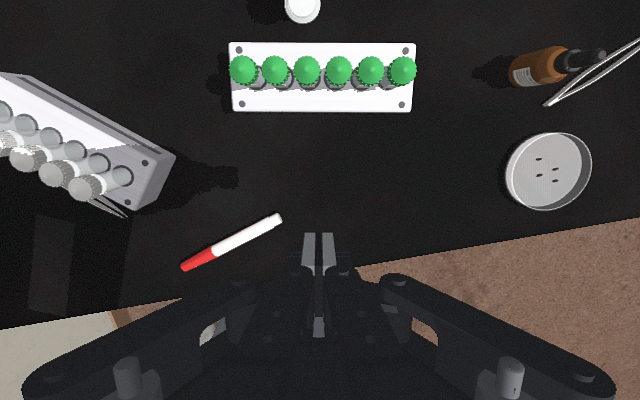

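The green crowns measure 108.2–108.6 mm. The racks, vial and forceps are unmoved in the before/after pair and the white caps are still up, so I hand in.

```bash
python3 -c "
from bench import *
print(hand_in())"
```

```text
the job is handed in; nothing more can be done
None
```

All six green caps are pushed down past the sealing point, and the job is handed in at about 14.5 s of robot time. With the gripper shut, I pressed cap 1 down lightly, then drew the fingertips level along the row at about 109 mm to cap 6 before lifting off.

- **Green caps:** the wrist depth camera puts their crowns at 108.2–108.6 mm. The fingertip height suggests nearer 108.8 mm, or about 5.2 mm down. Both are beyond the 4 mm needed to seal, but neither shows them hard against the stop at 108 mm.
- **Force:** the highest readings were about 5.5 N sideways and 3.4 N upwards. Force was only read at the end of each move, so brief peaks in between were not seen.
- **Rack position:** the green rack shifted about 0.2 pixel in the side view, which is within the noise. Wrist and top-camera cap positions differed by 1–3 mm throughout, so a shift below about 1 mm could not be ruled out.
- **Everything else:** the white caps are still raised in the side view. The white rack, vial and forceps look unmoved there. I did not measure the dropper bottles, but nothing passed near them.

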